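# Level a steel forming block on the goldsmith's bench with pry bar and shim

## Task

The steel forming block leans because the strip under its near edge is missing. Hold the red-handled pry bar, put its blade over the fulcrum and into the block's notch, lever the edge up and tuck the handle's end under the blue hook and let go, so that it stays up; then slip the brass shim, short end first, at least 20 mm under the plain part of that near edge, beside the notch. Finally unhook the bar, let the block down level on the shim, draw the bar out and lay it flat on the bench clear of block and stand, never touching the block with the gripper, shoving it out of its place or disturbing the knob-shaped punch or the jar.

Things in the scene. Friction and masses are not known exactly. Their poses are not given: they have to be found in the camera images.
- stand: Prying stand, fixed to the bench. Origin on the bench under the middle of the fulcrum ridge; x points to the steel block, z up. Fulcrum: dark wooden block 24 mm (x) by 36 mm (y) topped by a round steel ridge along y, top 20 mm above the bench. 150 mm behind it (x = -150) stands the blue hook. A 3 mm thick steel strap on the bench joins the two (y = 27 to 41 mm).
- hook_end (a point): Free end of the blue hook's arm, on its underside: 22 mm above the bench; axes and origin-offset as the stand's: x = -150, y = 0. The 12 mm round level arm runs from here to +y, to a post 40 mm high at y = 28 to 40 mm. A bar over the ridge passes down past the arm's end with its middle at y = -14 mm, then swings to y = +14 mm under the arm.
- block: Heavy loose steel block (2.9 kg +- 15 %), hollows on top, 90 mm (x) by 130 mm (y). Origin: centre of its foot plane (z = 0, the bench when level). Slab from z = 6 to 42 mm; foot strip below it at x = 31 to 43 mm only. At the start the near edge (x = -45, facing the fulcrum, about 50 mm beyond the ridge) rests on the bench: it leans 4.5 degrees. Its x runs within 3 degrees of the stand's x.
- notch (a point): Middle of the mouth of the pry notch in the block's near face: x = -45, y = +32, z = 15 mm in the block's frame; axes as the block's. The notch is open to the near side and below, 48 mm wide (y), 33 mm deep (x), its ceiling 9 mm above this point. It lies straight ahead of the fulcrum, within about 5 mm.
- near_edge (a point): Point on the block's lower near edge where the shim belongs: x = -45, y = -30, z = 6 mm in the block's frame. The edge is plain from y = -65 to +8 mm. At bench height at the start; it should be lifted more than 9 mm. A bar 15 mm deep in the notch and tucked under the hook lifts it about 11 mm.
- bar_grip (a point): Middle of the grip of the loose pry bar (240 mm long, 16 wide, 0.22 kg), lying flat at the start. x points to the blade's tip, z up. Red handle 12 mm thick, x = -85 to +65 mm; dark blade 6 mm thick at mid-thickness, x = 65 to 155 mm. Levering: tip 15 mm in the notch, ridge under x = +90, hook over x = -60. It enters with its tip 16 degrees down; pressing here takes about 12 N.
- shim_mid (a point): Centre of the loose brass shim, a flat strip 70 mm (x) by 30 mm (y) by 6 mm (z), 0.1 kg, lying flat on the bench.
- punch_mid (a point): Bystander: middle of a loose wooden knob-shaped punch, 40 mm wide, 36 mm high, on the bench.
- jar_mid (a point): Bystander: middle of a loose amber glass jar with a black cap, 48 mm wide, 60 mm high, on the bench.
Mind the look-alikes: they are no part of the job. What is shaped like the stand but orange or pink is not meant.

How it is judged:
By the outcome, as a careful person would: the job done as asked, in the order asked, and still so for the second after the job is handed in, with the robot touching nothing.
It also fails if it takes over 66 s, if anything falls off the work surface, if the arm or the gripper's body presses on something with over 40 N, if the wrist force passes 120 N, or if a joint passes its speed limit or range.

## Robot

A 6-joint arm with a two-finger parallel gripper is mounted at the origin on the work surface. World frame = base frame: x ahead of the robot, y to its left, z up, the work surface at z = 0. Lengths are in m, angles in rad, forces in N, time in s.
With the tool pointing down it reaches from about 0.375 to 0.975 m from the base axis. Payload 3.8 kg.
Tool frame: the origin (TCP) lies between the finger pads; the fingertips stand 17 mm ahead of it and the grasp point (between the pads) lies 2 mm behind it; z points along the fingers, y is the line along which they close (so a half turn about z gives the same grasp; the last joint's range is limited). The gripper opens to 85 mm and grips with 20 to 120 N. Pads are 22 mm wide; open, the fingers measure 114 mm over their backs; the gripper's body (76 mm by 85 mm) begins 54 mm behind the grasp point. The pads swing forward as they close: fully open they stand 13 mm farther back than shut.
Start: joints at [1.187, 0.264, 1.604, -0, 1.274, -0.037], TCP at [0.229, 0.635, 0.218] pointing down, gripper open.
Joint ranges: [-2.63, 2.63], [-0.94, 2.18], [0.31, 2.57], [-1.31, 4.45], [0, 2.66], [-2.55, 2.55]. Speed limits (rad/s): [2.57, 2.57, 3.14, 3.14, 3.14, 3.14].

## Interface

Orientations are given as a rotation vector (axis times angle).
In Python, from workcell import bot gives the robot as it stands.
- The arm moves only by the tool play_rows, never from a script. Its argument "steps" is one flat list of numbers, 4 for each row, row after row: the shift along the tool's x, y, z in m, then the turn about the tool's z in rad. A call has 1 to 10 rows; each row is the pose to reach, as a shift and turn from the pose commanded when the call began, along the tool's axes at that moment; what a row does not reach only later rows make up. A row lasts 1/8 s, in which the tool goes at most 62.5 mm and 10.7 degrees, less where a joint would pass 70% of its speed; a pose out of reach is approached as far as the arm can. A call with a gripper value outside its range is refused whole. "jaw" is the closure in counts, from 0 (fully open) to 255 (shut), set as the call begins (left out, the last holds). The fingers move at their own pace and stop on an object; "grip_force" is the grip in N (left out, the last holds). Time passes only in rows, so rows that repeat a pose let the fingers close. It gives the time, the measured TCP pose, the force, the opening and the grip force at its end, in the units of the state.
- bot.read_state(): the state, without advancing time (a new reading comes with each control period).
- bot.read_camera(name): name is "scene" or "top" or "wrist"; returns a dict with "pixels" (480x640x3 uint8, blue, green, red), "mtx" (3x3 intrinsics, pixels), "dist" ([k1, k2, p1, p2, k3] as OpenCV has them; the pictures are not rectified), "R" (3x3) and "t" (3): a world point X has camera coordinates R X + t. Camera axes: x right, y down, z forward; pixel columns grow to the right and rows downward; lengths in m; the calibration is good to about 2 mm. A picture is of the moment at which its call begins. There is no depth.
- bot.finish_job(): hands the job in; it is judged then, once.
The state is a dict: "time": time; "q": joint angles; "joint_vel": joint speeds; "joint_torque": joint torques, N m; "tool_pos": TCP position; "tcp_rot": TCP orientation; "wrist_force": force on the tool from outside, world axes, zero at the start; "torque": the same for the moment, N m; "width": opening from 0.0 (shut) to 1.0 (fully open); "grip_force": force on a finger pad.
Only numpy, scipy, OpenCV 4.12 (cv2) and the standard library are available. Lean on these libraries where they do the work, as an engineer would, in place of code of your own. Each camera call takes 0.05 s, during which the arm holds its last target. There are 200 camera calls.

## Working session

There is one attempt and no reset: what is moved stays moved. The work goes in short steps, Python scripts to look and compute and a tool call to move; the robot and the scene stay as the last step left them, time stands still between calls to the robot, and variables do not carry over. Pictures are saved under pics/ and viewed, at most 10 in all, crops included, and the job is handed in when it is done.

Besides the shell and the picture viewer there is one more tool, called as a command line: name --argument value ..., lists and objects as JSON in quotes. play_rows: Moves the arm, as the interface text tells. Its arguments: {"type":"object","properties":{"steps":{"type":"array"},"jaw":{"type":"number"},"grip_force":{"type":"number"}},"required":["steps"]}

```bash
mkdir -p pics; ls; cat > h.py <<'E'
import numpy as np, cv2
from workcell import bot
def cam(n,save=None):
    c=bot.read_camera(n); c={k:np.array(v) for k,v in c.items()}
    if save: cv2.imwrite('pics/'+save,c['pixels'])
    return c
def ray(c,uv):
    p=cv2.undistortPoints(np.array([[uv]],float),c['mtx'],c['dist'])[0,0]
    d=c['R'].T@np.array([p[0],p[1],1]); o=-c['R'].T@c['t']; return o,d/np.linalg.norm(d)
def onz(c,uv,z):
    o,d=ray(c,uv); return o+d*(z-o[2])/d[2]
def proj(c,X):
    return cv2.projectPoints(np.array(X,float).reshape(-1,1,3),cv2.Rodrigues(c['R'])[0],c['t'],c['mtx'],c['dist'])[0].reshape(-1,2)
def tri(*cu):
    A=0;b=0
    for c,uv in cu:
        o,d=ray(c,uv);P=np.eye(3)-np.outer(d,d);A=A+P;b=b+P@o
    X=np.linalg.solve(A,b); return X
E
python3 - <<'E'
from h import *
import pickle
cs={}
for n in('scene','top','wrist'):
    cs[n]=cam(n,n+'0.png'); print(n,-cs[n]['R'].T@cs[n]['t'])
pickle.dump(cs,open('c0.pkl','wb'))
s=bot.read_state();print(s)
E
```

```text
pics
scene [1.03666043 0.05792464 0.91818706]
top [0.37854264 0.01009635 1.50097346]
wrist [0.1517766  0.66395014 0.37268074]
{'time': 0.15, 'q': array([ 1.18713639e+00,  2.64621527e-01,  1.60510313e+00,  6.43276019e-06,
        1.27371425e+00, -3.69300939e-02]), 'joint_vel': array([ 0.00064561, -0.00321182, -0.00243388, -0.00011194,  0.00116127,
       -0.00043192]), 'joint_torque': array([-4.01196371e-05, -5.15910673e+01, -3.67956233e+01, -8.67595736e-05,
        8.20046553e-03, -3.17260867e-05]), 'tool_pos': array([0.22916832, 0.63424933, 0.21649701]), 'tcp_rot': array([-5.41853011e-01, -3.09411255e+00,  2.83382494e-03]), 'wrist_force': array([0.17731835, 0.11079759, 0.10615374]), 'torque': array([ 0.01128151, -0.01069901, -0.00666251]), 'grip_force': 0.0, 'width': 0.9991088275442899}
```

View pics/top0.png

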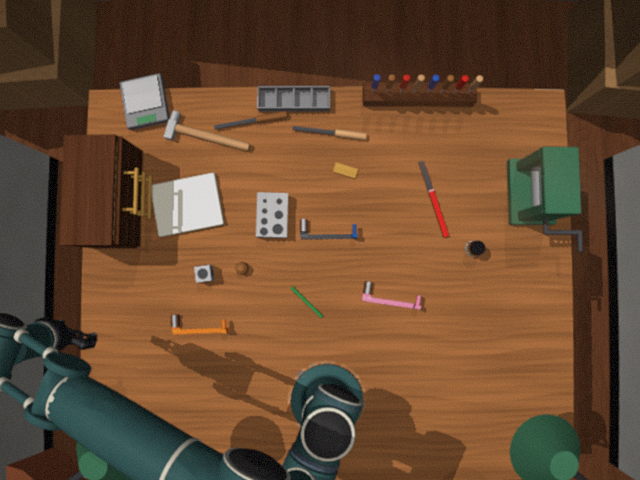

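View pics/scene0.png

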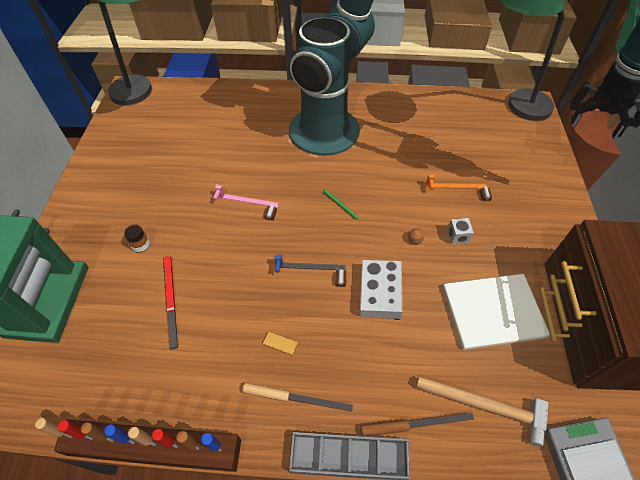

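The top view shows the blue stand, with its ridge at about (304,226) and hook at (355,232). The block is at (272,215), the bar runs (421,163)–(446,236), the shim is at (345,170), the punch at (242,268) and the jar at (476,248). The scene view agrees: ridge (341,277), hook (278,264), block (381,289), bar (170,302), shim (280,343). Orange and pink stands are decoys.

```bash
cat > m0.py <<'E'
from h import *
import pickle
cs=pickle.load(open('c0.pkl','rb'))
def blob(n,roi,f):
    x0,y0,x1,y1=roi; im=cs[n]['pixels'][y0:y1,x0:x1]; hsv=cv2.cvtColor(im,cv2.COLOR_BGR2HSV).astype(int)
    m=f(hsv[...,0],hsv[...,1],hsv[...,2]).astype(np.uint8)
    k,l,s,c=cv2.connectedComponentsWithStats(m); i=1+np.argmax(s[1:,4])
    pts=np.argwhere(l==i)[:,::-1]+[x0,y0]; r=cv2.minAreaRect(pts.astype(np.float32))
    return pts.mean(0),cv2.boxPoints(r),s[i,4]
red=lambda h,s,v:((h<6)|(h>174))&(s>180)&(v>90)
blue=lambda h,s,v:(h>100)&(h<130)&(s>120)&(v>50)
brass=lambda h,s,v:(h>17)&(h<28)&(s>110)&(v>150)
grey=lambda h,s,v:(s<40)&(v>90)
T={'red':(red,(410,150,460,250),(150,245,190,360),.006),'hook':(blue,(345,215,365,245),(265,245,295,280),.02),
'shim':(brass,(325,155,365,185),(255,325,305,360),.006),'block':(grey,(250,185,292,245),(355,255,408,325),.04)}
for k,(f,a,b,z) in T.items():
    A=blob('top',a,f);B=blob('scene',b,f)
    print(k,A[2],B[2],'tri',tri((cs['top'],A[0]),(cs['scene'],B[0])).round(4),'top',onz(cs['top'],A[0],z).round(4)[:2],'sc',onz(cs['scene'],B[0],z).round(4)[:2])
    print('  top',[onz(cs['top'],p,z).round(3)[:2].tolist() for p in A[1]],' sc',[onz(cs['scene'],p,z).round(3)[:2].tolist() for p in B[1]])
for k,u,v,z in(('ridge',(304,226),(341,277),.02),('punch',(242,268),(416,236),.018),('jar',(476,247),(137,238),.03),('tip',(421.5,163),(173,347),.006)):
    print(k,tri((cs['top'],u),(cs['scene'],v)).round(3),onz(cs['top'],u,z).round(3),onz(cs['scene'],v,z).round(3))
R=cv2.Rodrigues(bot.read_state()['tcp_rot'])[0];print(R.round(3))
w=cs['wrist'];print('cam in tool',R.T@(-w['R'].T@w['t']-bot.read_state()['tool_pos']),'axes in tool',(R.T@w['R'].T).round(3).tolist(),w['mtx'][0,0])
E
python3 m0.py
```

```text
red 255 376 tri [ 0.5513 -0.3374  0.0042] top [ 0.5511 -0.3369] sc [ 0.5523 -0.3367]
  top [[0.616, -0.308], [0.621, -0.324], [0.487, -0.366], [0.482, -0.351]]  sc [[0.483, -0.37], [0.48, -0.35], [0.615, -0.307], [0.618, -0.325]]
hook 47 85 tri [ 0.4962 -0.0805  0.0283] top [ 0.4968 -0.0806] sc [ 0.4912 -0.0822]
  top [[0.517, -0.075], [0.517, -0.087], [0.481, -0.086], [0.481, -0.075]]  sc [[0.471, -0.09], [0.47, -0.076], [0.515, -0.071], [0.515, -0.085]]
shim 209 429 tri [ 0.6853 -0.0551  0.0038] top [ 0.6848 -0.0548] sc [ 0.6862 -0.055 ]
  top [[0.682, -0.018], [0.709, -0.027], [0.689, -0.091], [0.661, -0.083]]  sc [[0.69, -0.093], [0.66, -0.086], [0.682, -0.018], [0.711, -0.025]]
block 1201 1962 tri [0.5511 0.1648 0.0155] top [0.5483 0.1619] sc [0.5643 0.1622]
  top [[0.481, 0.208], [0.613, 0.205], [0.61, 0.115], [0.478, 0.118]]  sc [[0.485, 0.116], [0.48, 0.209], [0.628, 0.203], [0.633, 0.117]]
ridge [0.515 0.069 0.007] [0.514 0.067 0.02 ] [0.522 0.071 0.02 ]
punch [0.39  0.253 0.013] [0.389 0.251 0.018] [0.393 0.253 0.018]
jar [ 0.45  -0.438  0.032] [ 0.451 -0.441  0.03 ] [ 0.448 -0.437  0.03 ]
tip [ 0.709 -0.289 -0.001] [ 0.707 -0.287  0.006] [ 0.711 -0.287  0.006]
[[-0.94   0.34  -0.001]
 [ 0.34   0.94  -0.002]
 [ 0.    -0.002 -1.   ]]
cam in tool [ 0.08289072  0.00134544 -0.15618031] axes in tool [[0.0, -0.946, -0.323], [1.0, 0.0, 0.0], [0.0, -0.323, 0.946]] 354.16347847377824
```

play_rows --steps '[-0.471,-0.419,0,1.223,-0.471,-0.419,0,1.223,-0.471,-0.419,0,1.223,-0.471,-0.419,0,1.223,-0.471,-0.419,0,1.223,-0.471,-0.419,0,1.223,-0.471,-0.419,0,1.223,-0.471,-0.419,0,1.223,-0.471,-0.419,0,1.223,-0.471,-0.419,0,1.223]'

```text
time: 1.4
tool_pos: [0.5279, 0.0835, 0.2175]
tcp_rot: [2.221, 2.222, 0.001]
wrist_force: [1.1, 0.3, 1.2]
width: 1.004
grip_force: 0.0
```

play_rows --steps '[0,0,0,0,0,0,0,0,0,0,0,0]'

```text
time: 1.78
tool_pos: [0.5266, 0.0867, 0.2174]
tcp_rot: [-2.218, -2.224, 0.0]
wrist_force: [0.5, -0.4, 0.4]
width: 0.999
grip_force: 0.0
```

```bash
python3 - <<'E'
from h import *
import pickle
s=bot.read_state();R=cv2.Rodrigues(s['tcp_rot'])[0];print(s['time'],s['tool_pos'],R.round(3),s['q'])
c=cam('wrist','w1.png');pickle.dump(c,open('w1.pkl','wb'))
E
```

```text
1.775 [0.52664847 0.08667721 0.21736129] [[-0.003  1.    -0.001]
 [ 1.     0.003  0.   ]
 [ 0.    -0.001 -1.   ]] [ 1.16172381e-01 -3.41254241e-03  1.90465398e+00  4.34281001e-04
  1.24096133e+00  1.13357089e-01]
```

View pics/w1.png

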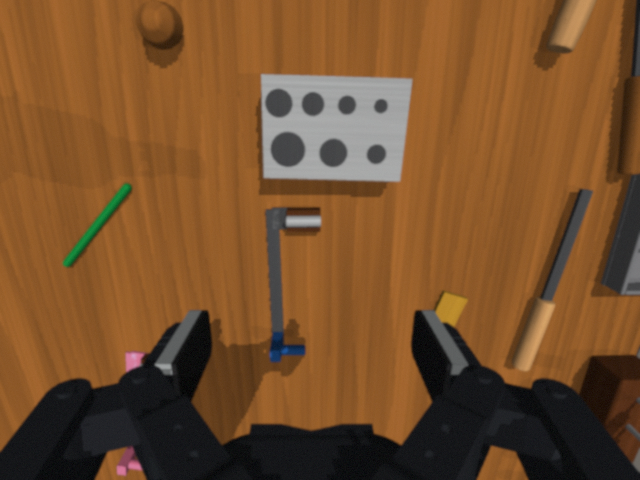

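In this wrist view (right = +X, up = +Y), the block's top face spans (262,75)–(411,181). The ridge is at (288–320, 219), the hook arm's end at (305,351), and the shim at (450,308), partly hidden by a finger.

play_rows --steps '[-0.09,0.05,0.0,0,-0.09,0.05,0.0,0,-0.09,0.05,0.0,0,-0.09,0.05,0.0,0]'

```text
time: 2.33
tool_pos: [0.577, -0.0032, 0.2174]
tcp_rot: [-2.218, -2.223, 0.0]
wrist_force: [-0.7, 0.3, 0.1]
width: 1.0
grip_force: 0.0
```

```bash
python3 - <<'E'
from h import *
import pickle
c=cam('wrist','w2.png');pickle.dump(c,open('w2.pkl','wb'))
a=cv2.imread('pics/w1.png')[165:365,240:420]; b=c['pixels'][60:300,180:380]
a=cv2.resize(a,None,fx=2.2,fy=2.2,interpolation=cv2.INTER_CUBIC);b=cv2.resize(b,None,fx=2.0,fy=2.0,interpolation=cv2.INTER_CUBIC)
h=max(a.shape[0],b.shape[0]);o=np.zeros((h,800,3),np.uint8);o[:a.shape[0],:a.shape[1]]=a;o[:b.shape[0],400:400+b.shape[1]]=b
cv2.imwrite('pics/cmp.png',o)
E
```

```text
(no output)
```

View pics/cmp.png

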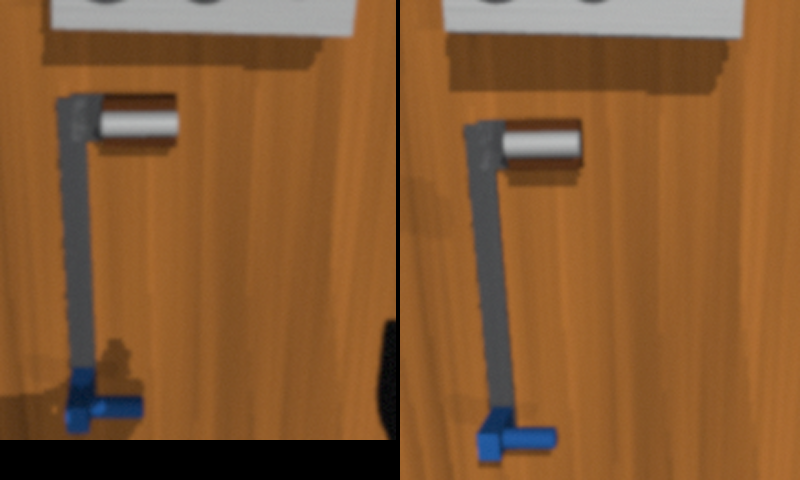

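The left panel is view 1 and the right is view 2, at 2.2x and 2x. In the panels the ridge runs (101–178,124) and (503–581,144), the arm's end is at (142,407) and (556,438), and the block's near-face top edge is (52,30)–(352,37) and (445,35)–(742,38).

```bash
python3 - <<'E'
from h import *
import pickle
A=pickle.load(open('w1.pkl','rb'));B=pickle.load(open('w2.pkl','rb'));C=pickle.load(open('c0.pkl','rb'))
a=lambda u,v:(A,(u/2.2+240,v/2.2+165)); b=lambda u,v:(B,((u-400)/2+180,v/2+60))
P={}
for k,p,q in(('rl',(101,124),(503,144)),('rr',(178,124),(581,144)),('hook',(142,407),(556,438)),('hookroot',(95,407),(505,438)),('bl',(52,30),(445,35)),('br',(352,37),(742,38))):
    P[k]=tri(a(*p),b(*q));print(k,P[k].round(4))
r=(P['rl']+P['rr'])/2; 
for k,z in(('rl',.02),('rr',.02),('hook',.028),('bl',.036),('br',.036)):
    p,q={'rl':((101,124),(503,144)),'rr':((178,124),(581,144)),'hook':((142,407),(556,438)),'bl':((52,30),(445,35)),'br':((352,37),(742,38))}[k]
    print(k,onz(*a(*p),z).round(4),onz(*b(*q),z).round(4))
hsv=cv2.cvtColor(B['pixels'],cv2.COLOR_BGR2HSV).astype(int);h,s,v=[hsv[...,i] for i in range(3)]
m=((h>17)&(h<28)&(s>110)&(v>130)).astype(np.uint8);m[:, :300]=0
k,l,st,c=cv2.connectedComponentsWithStats(m);i=1+np.argmax(st[1:,4]);print('shim px',st[i],c[i])
bx=cv2.boxPoints(cv2.minAreaRect(np.argwhere(l==i)[:,::-1].astype(np.float32)))
print([onz(B,p,.006)[:2].round(4).tolist() for p in bx],onz(B,c[i],.006).round(4), 'tri w2-top-scene:')
print(proj(B,[[.685,-.055,.006]]))
# bar red in wrist2?
m=(((h<6)|(h>174))&(s>180)&(v>90)).astype(np.uint8);k,l,st,c=cv2.connectedComponentsWithStats(m);print([ (x[:5],) for x in st[1:] if x[4]>100])
E
```

```text
rl [0.5009 0.0706 0.0174]
rr [0.5379 0.0702 0.0149]
hook [ 0.5205 -0.0809  0.0272]
hookroot [ 0.4954 -0.0776  0.0329]
bl [0.4815 0.1176 0.0332]
br [0.6122 0.1158 0.0367]
rl [0.5013 0.0715 0.02  ] [0.5012 0.0705 0.02  ]
rr [0.5376 0.0716 0.02  ] [0.5386 0.0705 0.02  ]
hook [ 0.5203 -0.0805  0.028 ] [ 0.5209 -0.0803  0.028 ]
bl [0.4821 0.1182 0.036 ] [0.4821 0.1172 0.036 ]
br [0.6123 0.1156 0.036 ] [0.6124 0.1159 0.036 ]
shim px [ 385  217   49   64 1659] [409.05846896 248.43520193]
[[0.661, -0.0832], [0.6826, -0.0136], [0.7109, -0.0251], [0.6907, -0.0961]] [ 0.6863 -0.053   0.006 ] tri w2-top-scene:
[[407.73754061 250.1015958 ]]
[]
```

Stand axis is along +Y, with the ridge at (0.520, 0.071) and the arm's end at (0.5205, -0.0805). The block's near edge is at Y≈0.119. Now to the bar.

play_rows --steps '[-0.331,-0.016,0.1,1.265,-0.331,-0.016,0.1,1.265,-0.331,-0.016,0.1,1.265,-0.331,-0.016,0.1,1.265,-0.331,-0.016,0.1,1.265,-0.331,-0.016,0.1,1.265,-0.331,-0.016,0.1,1.265,-0.331,-0.016,0.1,1.265,-0.331,-0.016,0.1,1.265]' --jaw 100

```text
time: 3.5
tool_pos: [0.5623, -0.3342, 0.1179]
tcp_rot: [3.104, 0.486, 0.0]
wrist_force: [0.1, 0.8, -0.6]
width: 0.608
grip_force: 0.0
```

```bash
cat >> h.py <<'E'
def tool():
    s=bot.read_state();R=cv2.Rodrigues(s['tcp_rot'])[0];return s,R,np.degrees(np.arctan2(R[1,0],R[0,0]))
def redmask(c,lo=90):
    hsv=cv2.cvtColor(c['pixels'],cv2.COLOR_BGR2HSV).astype(int);h,s,v=[hsv[...,i] for i in range(3)]
    m=(((h<6)|(h>174))&(s>180)&(v>lo)).astype(np.uint8)
    k,l,st,cc=cv2.connectedComponentsWithStats(m);i=1+np.argmax(st[1:,4]);return np.argwhere(l==i)[:,::-1].astype(np.float32)
E
python3 - <<'E'
from h import *
s,R,a=tool();print(s['time'],s['tool_pos'],a,s['width'])
c=cam('wrist','w3.png');p=redmask(c)
r=cv2.boxPoints(cv2.minAreaRect(p));print(r.round(0).tolist());W=[onz(c,q,.012) for q in r]
print(np.round(W,4));
mid=[(W[i]+W[(i+1)%4])/2 for i in range(4)];print(np.round(mid,4))
E
```

```text
3.5 [ 0.56225335 -0.33423799  0.11790106] 17.80677399617362 0.6082927394817803
[[300.0, 152.0], [320.0, 152.0], [320.0, 323.0], [300.0, 323.0]]
[[ 0.6191 -0.3066  0.012 ]
 [ 0.6236 -0.3204  0.012 ]
 [ 0.489  -0.3648  0.012 ]
 [ 0.4838 -0.3486  0.012 ]]
[[ 0.6213 -0.3135  0.012 ]
 [ 0.5563 -0.3426  0.012 ]
 [ 0.4864 -0.3567  0.012 ]
 [ 0.5515 -0.3276  0.012 ]]
```

View pics/w3.png

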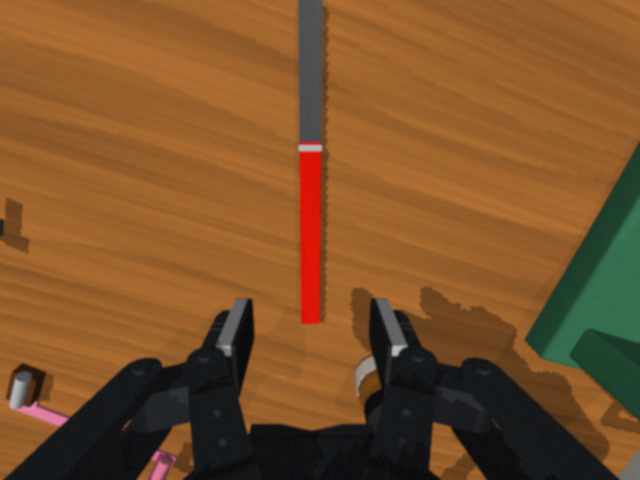

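The bar lies straight between the fingers (x≈310), with its red tail end at (310,323) and the ferrule at (311,148). I'll descend and grip.

play_rows --steps '[0.006,-0.002,0.05,0,0.006,-0.002,0.09,0,0.006,-0.002,0.098,0,0.006,-0.002,0.098,0,0.006,-0.002,0.098,0]' --jaw 120

```text
time: 4.18
tool_pos: [0.5687, -0.3328, 0.0221]
tcp_rot: [3.102, 0.48, 0.005]
wrist_force: [-0.1, 0.0, 0.2]
width: 0.531
grip_force: 0.0
```

play_rows --steps '[0,0,0,0,0,0,0,0,0,0,0,0,0,0,0,0,0,0,0,0,0,0,0,0]' --jaw 255 --grip_force 30

```text
time: 4.92
tool_pos: [0.5669, -0.3318, 0.0195]
tcp_rot: [-3.105, -0.48, 0.0]
wrist_force: [-0.3, 0.7, 0.0]
width: 0.001
grip_force: 0.0
```

```bash
python3 - <<'E'
from h import *
c=cam('wrist','w4.png')
s=bot.read_state();print(s['width'],s['tool_pos'],s['grip_force'])
E
```

```text
0.0020968099459521047 [ 0.5668579  -0.33180017  0.01945666] 0.0
```

View pics/w4.png

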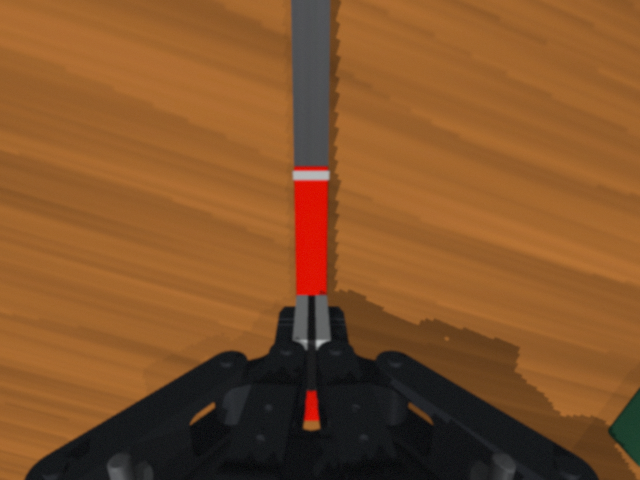

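```bash
python3 - <<'E'
from h import *
c=cam('wrist');s,R,a=tool();p=s['tool_pos']
for z in(-.03,-.0,.017): print(z,[proj(c,[p+R@np.array([x,0,z])]).round(0).tolist() for x in(-.011,.011)])
d=np.array([np.cos(np.radians(a)),np.sin(np.radians(a))])
m=redmask(c);print(m.min(0),m.max(0))
for uv in((311,166),(311,294)): print([onz(c,uv,z).round(4).tolist() for z in(.0,.012,.03)])
# bar width check -> height
for uv in((293,200),(330,200)):pass
print(np.linalg.norm(onz(c,(296,240),.012)-onz(c,(327.5,240),.012)))
C=[(n,cam(n)) for n in('top','scene')]
for n,k in C:
    q=redmask(k); print(n,q.mean(0),q.min(0),q.max(0),len(q))
import cv2
cv2.imwrite('pics/s5.png',cv2.resize(C[1][1]['pixels'][220:370,100:250],None,fx=4,fy=4,interpolation=cv2.INTER_CUBIC))
E
```

```text
-0.03 [[[313.0, 357.0]], [[313.0, 312.0]]]
-0.0 [[[313.0, 319.0]], [[313.0, 280.0]]]
0.017 [[[313.0, 303.0]], [[313.0, 266.0]]]
[294. 181.] [327. 295.]
[[0.6268, -0.3118, 0.0], [0.6281, -0.3114, 0.012], [0.6302, -0.3108, 0.03]]
[[0.5602, -0.3329, 0.0], [0.5661, -0.3311, 0.012], [0.575, -0.3283, 0.03]]
0.015385140191544223
top [463.13043   79.333336] [456.  75.] [468.  85.] 69
scene [ 70.41979 429.08533] [ 58. 420.] [ 84. 438.] 293
```

View pics/s5.png

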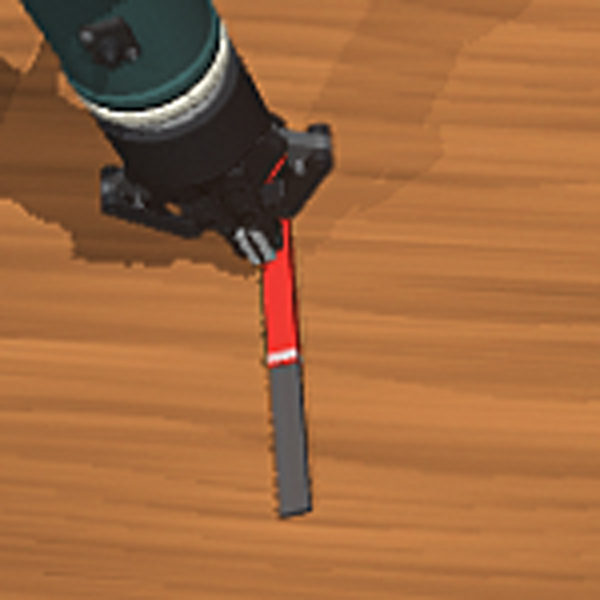

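The scene crop and the projection agree that the fingers closed in the air above the bar. Their tips stand higher than stated, so I'll open and go lower step by step, watching the force.

play_rows --steps '[0,0,0,0,0,0,0,0,0,0,0,0,0,0,0.003,0,0,0,0.006,0,0,0,0.006,0]' --jaw 130

```text
time: 5.88
tool_pos: [0.5665, -0.3316, 0.013]
tcp_rot: [-3.104, -0.48, 0.001]
wrist_force: [0.3, 0.1, -0.4]
width: 0.487
grip_force: 0.0
```

```bash
python3 - <<'E'
from h import *
c=cam('wrist','w6.png');s,R,a=tool();p=s['tool_pos'];print(p,s['wrist_force'],s['width'],a,s['q'])
w=s['width']*.0425
for y in(-w,w):
  for z in(-.03,-.0,.017): print(y,z,[proj(c,[p+R@np.array([x,y,z])]).round(0).tolist() for x in(-.011,.011)])
E
```

```text
[ 0.5666558  -0.33167836  0.01316352] [-0.4685308  -0.79692347 -1.27405426] 0.4901288670119378 17.57459297479592 [-5.67501613e-01  4.17533343e-01  1.80655812e+00  2.13955198e-05
  9.18229208e-01  6.96547332e-01]
-0.02083047684800736 -0.03 [[[265.0, 357.0]], [[262.0, 312.0]]]
-0.02083047684800736 -0.0 [[[272.0, 319.0]], [[270.0, 280.0]]]
-0.02083047684800736 0.017 [[[275.0, 303.0]], [[274.0, 266.0]]]
0.02083047684800736 -0.03 [[[362.0, 357.0]], [[365.0, 312.0]]]
0.02083047684800736 -0.0 [[[354.0, 319.0]], [[356.0, 280.0]]]
0.02083047684800736 0.017 [[[351.0, 303.0]], [[352.0, 266.0]]]
```

View pics/w6.png

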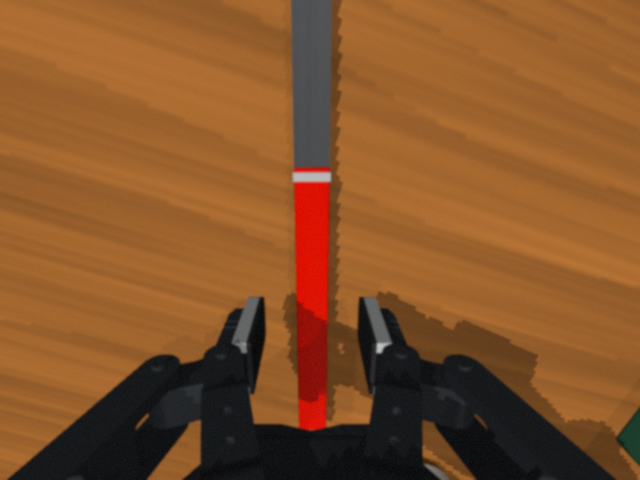

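The view shows fingertips at row ~297 and their shadow well apart from them, so they are still about 25 mm above the bench with no force. I'll go lower.

play_rows --steps '[0,0,0.003,0,0,0,0.006,0,0,0,0.009,0,0,0,0.012,0,0,0,0.012,0]'

```text
time: 6.55
tool_pos: [0.5666, -0.3317, 0.0011]
tcp_rot: [-3.104, -0.48, 0.001]
wrist_force: [0.5, -0.4, -0.1]
width: 0.488
grip_force: 0.0
```

play_rows --steps '[0,0,0.002,0,0,0,0.004,0,0,0,0.004,0]'

```text
time: 6.92
tool_pos: [0.5667, -0.3317, -0.0027]
tcp_rot: [-3.104, -0.48, 0.001]
wrist_force: [-0.8, -0.3, 0.5]
width: 0.487
grip_force: 0.0
```

```bash
python3 - <<'E'
from h import *
c=cam('wrist','w7.png');s,R,a=tool();p=s['tool_pos'];print(p,s['wrist_force'],s['width'],a)
im=c['pixels']; g=im[280:330,220:420]; cv2.imwrite('pics/w7c.png',cv2.resize(im[240:400,200:430],None,fx=3,fy=3))
E
```

```text
[ 0.566833   -0.33179056 -0.00253538] [-0.82137265 -0.11455936 -0.36569803] 0.486256414427632 17.574298473825895
```

View pics/w7c.png

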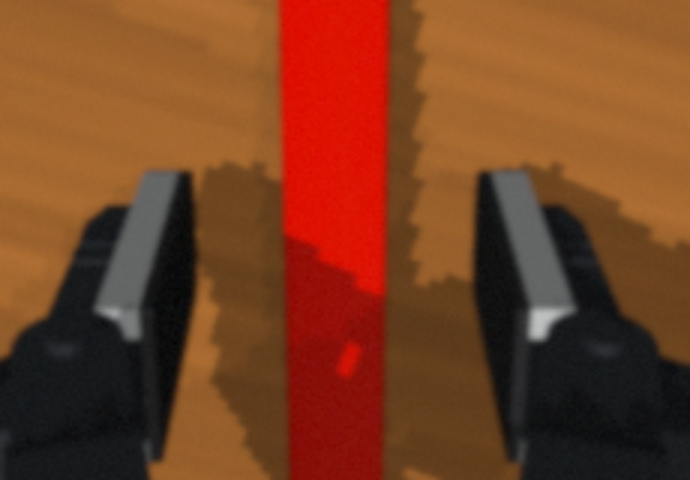

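play_rows --steps '[0,0,0.002,0,0,0,0.004,0,0,0,0.006,0,0,0,0.006,0]'

```text
time: 7.48
tool_pos: [0.5667, -0.3317, -0.0088]
tcp_rot: [-3.104, -0.48, 0.001]
wrist_force: [0.2, -0.2, -1.0]
width: 0.495
grip_force: 0.0
```

play_rows --steps '[0,0,0,0,0,0,0,0,0,0,0,0,0,0,0,0]' --jaw 255 --grip_force 30

```text
time: 7.98
tool_pos: [0.5671, -0.3319, -0.0082]
tcp_rot: [3.104, 0.48, 0.0]
wrist_force: [-0.1, -0.2, 0.8]
width: 0.176
grip_force: 30.3
```

Bar gripped (15 mm). Its axis sits about 14 mm above the TCP. Lift and swing it behind the hook to tilt the blade down using the arm's underside.

play_rows --steps '[0,0,-0.04,0,-0.035,-0.085,-0.07,-0.2,-0.035,-0.085,-0.07,-0.38,-0.035,-0.085,-0.07,-0.56,-0.035,-0.085,-0.07,-0.74,-0.035,-0.085,-0.07,-0.92,-0.035,-0.085,-0.07,-1.1,-0.035,-0.085,-0.07,-1.264,-0.035,-0.085,-0.07,-1.264,-0.035,-0.085,-0.07,-1.264]'

```text
time: 9.22
tool_pos: [0.5076, -0.2612, 0.0612]
tcp_rot: [-2.224, -2.218, 0.0]
wrist_force: [0.4, 0.7, -1.1]
width: 0.176
grip_force: 30.2
```

```bash
cat >> h.py <<'E'
def barline(c,tag=None):
    """blade pixels: ferrule/handle edge and blade tip in the wrist view -> ray pts in tool frame plane y=0"""
    s,R,a=tool(); p=s['tool_pos']
    m=redmask(c,60)
    out={}
    top=m[m[:,1]<=m[:,1].min()+1].mean(0)  # front end of the red, in the image
    o,d=ray(c,top); o=R.T@(o-p); d=R.T@d
    # bar point: at distance L from pivot (0,0,-.0142) in tool xz plane
    P=np.array([0,0,-.0142])
    for L in(.058,):
        v=o-P; A=d@d;B=2*v@d;C=v@v-L*L; D=B*B-4*A*C
        out=[ (v+t*d) for t in((-B-np.sqrt(max(D,0)))/2/A,(-B+np.sqrt(max(D,0)))/2/A)]
    return top,[(q.round(4),round(float(np.degrees(np.arctan2(q[2],q[0]))),1)) for q in out],D
E
python3 - <<'E'
from h import *
s,R,a=tool();print(s['time'],s['tool_pos'],a,s['width'],s['wrist_force'],s['q'])
c=cam('wrist','w8.png');print(barline(c))
C={n:cam(n,n+'8.png') for n in('top','scene')}
def big(c,roi):
    x0,y0,x1,y1=roi;k=dict(c);k['pixels']=c['pixels'][y0:y1,x0:x1];m=redmask(k)+[x0,y0];return m
pr=[proj(C[n],[s['tool_pos']])[0] for n in C];print(pr)
for n,u in zip(C,pr):
    u=u.astype(int);m=big(C[n],(u[0]-60,u[1]-60,u[0]+60,u[1]+60));print(n,len(m),cv2.boxPoints(cv2.minAreaRect(m)).round(1).tolist())
E
```

```text
9.225 [ 0.50759413 -0.26121638  0.0612448 ] 89.84709838302476 0.17559307377898742 [ 0.36099732  0.69145964 -1.10023729] [-5.18879759e-01  2.16338300e-01  1.97250075e+00 -4.76153315e-05
  9.53394507e-01 -5.16183626e-01]
(array([310.5    , 192.52632], dtype=float32), [(array([ 0.0577,  0.0006, -0.0055]), -5.4), (array([0.0514, 0.0005, 0.0269]), 27.7)], np.float64(0.0010926040414889066))
[array([417.36942565, 226.9230305 ]), array([198.24854828, 254.98398808])]Traceback (most recent call last):
  File "<stdin>", line 9, in <module>
cv2.error: OpenCV(4.12.0) /io/opencv/modules/imgproc/src/convhull.cpp:143: error: (-215:Assertion failed) total >= 0 && (depth == CV_32F || depth == CV_32S) in function 'convexHull'
```

```bash
cat >> h.py <<'E'
def tilt(c,off=0.0):
    s,R,a=tool();p=s['tool_pos'];m=redmask(c,60);m=m[m[:,1]<330];row=m[:,1].min();col=m[m[:,1]<=row+2][:,0].mean()
    al=np.radians(np.arange(-15,40,.25));P=np.array([0,0,-.0142])
    X=np.stack([P[0]+(.058+off)*np.cos(al)-.006*np.sin(-al)*-1*-1,0*al,P[2]+(.058+off)*np.sin(al)-.006*np.cos(al)],1)
    rr=proj(c,p+X@R.T)[:,1]; i=np.argmin(abs(rr-row)); return row,col,np.degrees(al[i])
E
python3 - <<'E'
from h import *
c=cam('wrist');
for o in(-.004,0,.004):print(tilt(c,o))
im=c['pixels'];r=im[0:200:10,311];print(r.tolist())
E
```

```text
(np.float32(192.0), np.float32(310.88696), np.float64(18.0))
(np.float32(192.0), np.float32(310.88696), np.float64(0.0))
(np.float32(192.0), np.float32(310.88696), np.float64(-10.0))
[[85, 83, 82], [86, 83, 82], [85, 84, 84], [83, 81, 79], [85, 84, 83], [83, 82, 80], [82, 79, 78], [82, 81, 80], [81, 80, 80], [83, 81, 81], [80, 80, 79], [80, 79, 80], [80, 79, 79], [80, 79, 78], [79, 79, 78], [76, 75, 75], [80, 77, 77], [78, 77, 76], [99, 99, 201], [164, 165, 192]]
```

```bash
cat >> h.py <<'E'
def pitch(c):
    """bar pitch (deg, + = tip down) from the apparent width of blade+handle along the image rows"""
    s,R,a=tool();p=s['tool_pos'];hsv=cv2.cvtColor(c['pixels'],cv2.COLOR_BGR2HSV).astype(int);h,S,V=[hsv[...,i] for i in range(3)]
    ok=((S<60)&(V<130)&(V>55))
    pts=[];rows=[]
    for r in range(2,260,4):
        x=np.where(ok[r,270:355])[0]+270
        if len(x)<18: continue
        # longest run around median
        run=max(np.split(x,np.where(np.diff(x)>2)[0]+1),key=len)
        if not 20<len(run)<60: continue
        (oa,da),(ob,db)=ray(c,(run[0]-.5,r)),ray(c,(run[-1]+.5,r))
        t=.016/np.linalg.norm(da/ (da@c['R'][2])-db/(db@c['R'][2]))
        q=oa+t*(da/(da@c['R'][2])+db/(db@c['R'][2]))/2; pts.append(R.T@(q-p));rows.append(r)
    pts=np.array(pts)
    if len(pts)<4: return None
    k=np.polyfit(pts[:,0],pts[:,2],1);l=np.polyfit(pts[:,0],pts[:,1],1)
    return dict(n=len(pts),rows=(rows[0],rows[-1]),pitch=np.degrees(np.arctan(k[0])),z0=k[1],sd=np.std(pts[:,2]-np.polyval(k,pts[:,0])),yaw=np.degrees(np.arctan(l[0])),y0=l[1],xs=(pts[:,0].min(),pts[:,0].max()))
E
python3 - <<'E'
from h import *
print(pitch(cam('wrist')))
E
```

```text
{'n': 43, 'rows': (2, 170), 'pitch': np.float64(1.2426635124443435), 'z0': np.float64(-0.013272929244784116), 'sd': np.float64(0.0015587074621255792), 'yaw': np.float64(0.010319896278092785), 'y0': np.float64(0.0006327404741078034), 'xs': (np.float64(0.06503681330286867), np.float64(0.12468493640563569))}
```

play_rows --steps '[0,0,0.035,0,0,0,0.06,0,0,0,0.064,0,0,0,0.064,0,0.03,0,0.064,0,0.062,0,0.064,0,0.062,0,0.064,0,0.062,0,0.064,0]' --grip_force 22

```text
time: 10.48
tool_pos: [0.5093, -0.2001, -0.001]
tcp_rot: [2.219, 2.22, 0.001]
wrist_force: [0.3, -0.5, -2.2]
width: 0.172
grip_force: 30.2
```

play_rows --steps '[0,0,-0.008,0,0,0,-0.015,0,0,0,-0.021,0,0,0,-0.027,0,0,0,-0.03,0]'

```text
time: 11.1
tool_pos: [0.508, -0.1995, 0.0281]
tcp_rot: [2.221, 2.221, 0.0]
wrist_force: [0.1, 1.0, -4.6]
width: 0.172
grip_force: 29.0
```

```bash
python3 - <<'E'
from h import *
s,R,a=tool();print(s['time'],s['tool_pos'],a,s['wrist_force'],s['torque'],s['width'])
print(pitch(cam('wrist')))
E
```

```text
11.1 [ 0.50803663 -0.19952832  0.02807162] 89.99820182869355 [ 0.13631325  1.03839436 -4.55437746] [-0.11499199 -0.03956576 -0.06039773] 0.17216488566401308
{'n': 34, 'rows': (2, 174), 'pitch': np.float64(11.784941113759688), 'z0': np.float64(-0.01366104481255163), 'sd': np.float64(0.001394912925396895), 'yaw': np.float64(-0.24037705437360551), 'y0': np.float64(0.0009287240958829686), 'xs': (np.float64(0.062321494801642736), np.float64(0.13206655763598443))}
```

play_rows --steps '[0,0,-0.006,0,0,0,-0.012,0,0,0,-0.017,0,0,0,-0.017,0]'

```text
time: 11.65
tool_pos: [0.5084, -0.1998, 0.0453]
tcp_rot: [2.22, 2.221, 0.0]
wrist_force: [-0.3, -0.8, -2.8]
width: 0.182
grip_force: 27.9
```

```bash
python3 - <<'E'
from h import *
s,R,a=tool();print(s['time'],s['tool_pos'],a,s['wrist_force'],s['torque'],s['width'])
print(pitch(cam('wrist')))
E
```

```text
11.65 [ 0.50836984 -0.1997841   0.0453023 ] 90.0161335152654 [-0.26632632 -0.79138869 -2.7983974 ] [-0.34534396  0.07092955  0.05222366] 0.18157762522080756
{'n': 36, 'rows': (2, 178), 'pitch': np.float64(19.79228684737933), 'z0': np.float64(-0.012344437006771918), 'sd': np.float64(0.001957029383169553), 'yaw': np.float64(-0.04694975612193057), 'y0': np.float64(0.000826784900722651), 'xs': (np.float64(0.05932184223278246), np.float64(0.13927286152339188))}
```

Pitch is about 17° by geometry. Back out from under the arm, rise, and move to the entry pose with the bar yawed to clear the arm's end.

play_rows --steps '[0,0,0.003,0,-0.03,0,0.003,0,-0.058,0,0,0,-0.06,0,-0.05,0,-0.02,0.02,-0.07,-0.093,0.04,0.023,-0.07,-0.093,0.1,0.023,-0.07,-0.093,0.14,0.023,-0.07,-0.093,0.14,0.023,-0.07,-0.093,0.14,0.023,-0.05,-0.093]'

```text
time: 12.95
tool_pos: [0.5329, -0.0595, 0.0962]
tcp_rot: [2.111, 2.321, 0.004]
wrist_force: [-0.2, -0.7, -2.0]
width: 0.177
grip_force: 28.1
```

play_rows --steps '[0,0,0,0,0,0,0,0]'

```text
time: 13.2
tool_pos: [0.531, -0.0601, 0.0947]
tcp_rot: [-2.117, -2.321, 0.0]
wrist_force: [-0.8, -0.3, -1.4]
width: 0.175
grip_force: 28.1
```

```bash
python3 - <<'E'
from h import *
s,R,a=tool();print(s['time'],s['tool_pos'],a,s['wrist_force'],s['torque'],s['width'])
c=cam('wrist','w9.png');print(pitch(c))
p=s['tool_pos']
for al in(14,17,20):
    al=np.radians(al);q=p+R@np.array([.155*np.cos(al),.001,-.0142+.155*np.sin(al)]);print(q,proj(c,[q]))
E
```

```text
13.2 [ 0.5310073  -0.06007595  0.09474957] 95.27480187941066 [-0.80407029 -0.29764789 -1.36542982] [-0.07534091 -0.08560333 -0.04245589] 0.17541880962624903
{'n': 44, 'rows': (2, 178), 'pitch': np.float64(10.297438204044639), 'z0': np.float64(0.000734691896403931), 'sd': np.float64(0.012404181112596136), 'yaw': np.float64(-0.09212814015273899), 'y0': np.float64(0.0008710836373531766), 'xs': (np.float64(0.05851517749858826), np.float64(0.137602372494178))}
[0.51817394 0.08977336 0.07144314] [[311.18183627 -40.81381695]]
[0.51837236 0.08761341 0.06362354] [[311.1777041  -27.82442979]]
[0.51860814 0.08504892 0.05592817] [[311.17389989 -15.15939599]]
```

```bash
sed -i 's/    pts=np.array(pts)$/    pts=np.array(pts);g=pts[:,0]<9\n    for _ in range(4):\n        if g.sum()<4: break\n        e=abs(pts[:,2]-np.polyval(np.polyfit(pts[g,0],pts[g,2],1),pts[:,0]));g=e<max(.003,1.5*np.median(e))\n    pts=pts[g]/' h.py
python3 - <<'E'
from h import *
c=cam('wrist');print(pitch(c))
C=cam('scene','s9.png');s,R,a=tool();p=s['tool_pos']
for L in(.07,.11,.15,.155):
  for al in(13,17,21):
    t=np.radians(al);q=p+R@np.array([L*np.cos(t),.001,-.0142+L*np.sin(t)]);u=proj(C,[q])[0]
    print(L,al,u.round(1),C['pixels'][int(u[1]),int(u[0])])
u0=proj(C,[p+R@np.array([.155*np.cos(.3),.001,-.0142+.155*np.sin(.3)])])[0].astype(int)
im=C['pixels'][u0[1]-14:u0[1]+15,u0[0]-14:u0[0]+12]
print(u0);print('\n'.join(' '.join('#' if (x.max()-x.min()<25 and x.max()<140) else ('o' if x.max()-x.min()<25 else ('r' if x[2]>130 and x[1]<60 else '.')) for x in r) for r in im.astype(int)))
E
```

```text
{'n': 31, 'rows': (2, 178), 'pitch': np.float64(13.709257484173992), 'z0': np.float64(-0.0019488742978690011), 'sd': np.float64(0.0013523540802427394), 'yaw': np.float64(-0.1966566102473188), 'y0': np.float64(0.0012729887158293642), 'xs': (np.float64(0.0584497012371878), np.float64(0.12899656831422543))}
0.07 13 [313.5 260.4] [86 85 90]
0.07 17 [313.  261.5] [85 86 91]
0.07 21 [312.3 262.6] [89 90 95]
0.11 13 [331.2 262. ] [88 86 89]
0.11 17 [330.3 263.8] [90 90 94]
0.11 21 [329.1 265.5] [94 93 98]
0.15 13 [348.6 263.6] [ 62 112 178]
0.15 17 [347.2 266. ] [ 90  95 108]
0.15 21 [345.5 268.3] [76 78 82]
0.155 13 [350.8 263.9] [ 67 113 177]
0.155 17 [349.3 266.3] [ 67 119 185]
0.155 21 [347.5 268.7] [82 84 89]
[349 266]
. . . . . . . . . . . . . . . . . . . . . . . . . .
. . . . . . . . . . . . . . . . . . . . . . . . . .
. . . . . . . . . . . . . . . . . . . . . . . . . .
. . . . . . . . . . . . . . . . . . . . . . . . . .
. . . . . . . . . . . . . . . . . . . . . . . . . .
. . . . . . . . . . . . . . . . . . . . . . . . . .
. . . . . . . . . . . . . . . . . . . . . . . . . .
. . . . .
[... 434 characters left out ...]
 . . . . . . . . . . . .
# # # # # # # # # # # # # . . . . . . . . . . . . .
# # # # # # # # # # # # . . . . . . . . . . . . . .
. # # # o o o o o # # . . . . . . . . . . . . . . .
. . . # o o o o o . . . . . . . . . . . . . . . . .
. . . # o o o o o . . . . . . . . . . . . . . . . .
. . . # o o o o o . . . . . . . . . . . . . . . . .
. . . # o o o o o . . . . . . . . . . . . . . . . .
. . . # o o o o o . . . . . . . . . . . . . . . . .
. . . # o o o o o . . . . . . . . . . . . . . . . .
. . . # o o o o # . . . . . . . . . . . . . . . . .
. . . # o o o o # . . . . . . . . . . . . . . . . .
. . . # o o o o . . . . . . . . . . . . . . . . . .
. . . # o o o o o . . . . . . . . . . . . . . . . .
```

```bash
python3 - <<'E'
from h import *
C=cam('scene');s,R,a=tool();p=s['tool_pos']
for L in(.149,.152,.155):
  for al in(13,15,17,19,21):
    t=np.radians(al);o=[]
    for x in(L-.025,L):
      for y in(-.007,.009):
        for z in(-.003,.003):
          o.append(p+R@np.array([x*np.cos(t)-z*np.sin(t),y,-.0142+x*np.sin(t)+z*np.cos(t)]))
    u=proj(C,o);print(L,al,'tip cols',u[4:,0].min().round(1),u[4:,0].max().round(1),'rows',u[4:,1].min().round(1),u[4:,1].max().round(1),'back rows',u[:4,1].min().round(1),u[:4,1].max().round(1))
im=C['pixels'].astype(int);d=im.max(2)-im.min(2)
for col in(335,338,341,344,346,347,348): print(col,[int(v) for v in d[258:273,col]])
E
```

```text
0.149 13 tip cols 347.6 348.8 rows 259.8 267.3 back rows 258.8 266.3
0.149 15 tip cols 346.9 348.2 rows 261.1 268.5 back rows 259.8 267.3
0.149 17 tip cols 346.1 347.5 rows 262.2 269.7 back rows 260.8 268.3
0.149 19 tip cols 345.3 346.7 rows 263.4 270.8 back rows 261.8 269.3
0.149 21 tip cols 344.4 345.9 rows 264.6 271.9 back rows 262.8 270.2
0.152 13 tip cols 348.9 350.1 rows 260.0 267.5 back rows 258.9 266.5
0.152 15 tip cols 348.2 349.5 rows 261.2 268.7 back rows 260.0 267.5
0.152 17 tip cols 347.4 348.7 rows 262.4 269.8 back rows 261.0 268.5
0.152 19 tip cols 346.5 347.9 rows 263.6 271.0 back rows 262.0 269.5
0.152 21 tip cols 345.6 347.1 rows 264.8 272.1 back rows 263.0 270.4
0.155 13 tip cols 350.2 351.4 rows 260.1 267.6 back rows 259.1 266.6
0.155 15 tip cols 349.4 350.7 rows 261.3 268.8 back rows 260.1 267.6
0.155 17 tip cols 348.6 350.0 rows 262.6 270.0 back rows 261.2 268.6
0.155 19 tip cols 347.7 349.2 rows 263.8 271.2 back rows 262.2 269.6
0.155 21 tip cols 346.8 348.3 rows 265.0 272.3 back rows 263.2 270.6
335 [116, 121, 125, 26, 2, 5, 5, 6, 6, 11, 9, 6, 122, 129, 84]
338 [115, 120, 119, 76, 9, 2, 6, 5, 6, 9, 13, 3, 11, 23, 21]
341 [116, 117, 123, 128, 21, 2, 5, 5, 7, 6, 14, 1, 2, 1, 1]
344 [117, 116, 120, 122, 50, 3, 3, 5, 6, 5, 10, 10, 1, 65, 75]
346 [116, 117, 121, 118, 95, 10, 5, 3, 2, 1, 1, 4, 97, 90, 101]
347 [116, 116, 121, 114, 96, 32, 16, 16, 19, 12, 7, 21, 104, 128, 124]
348 [116, 116, 120, 114, 112, 118, 102, 100, 106, 81, 74, 103, 133, 128, 119]
```

play_rows --steps '[0.018,0,0.02,0,0.018,0,0.04,0,0.018,0,0.049,0,0.018,0,0.049,0,0.028,0,0.052,0,0.028,0,0.052,0]'

```text
time: 14.15
tool_pos: [0.5286, -0.0309, 0.043]
tcp_rot: [2.115, 2.323, 0.001]
wrist_force: [0.3, -0.3, -2.0]
width: 0.174
grip_force: 28.1
```

play_rows --steps '[0.006,0,0.002,0,0.012,0,0.0035,0,0.018,0,0.005,0,0.024,0,0.0067,0,0.024,0,0.0067,0]'

```text
time: 14.78
tool_pos: [0.5258, -0.0071, 0.0356]
tcp_rot: [-2.115, -2.323, 0.001]
wrist_force: [0.7, 0.3, -3.0]
width: 0.178
grip_force: 28.1
```

```bash
python3 - <<'E'
from h import *
s,R,a=tool();print(s['time'],s['tool_pos'],a,s['wrist_force'],s['torque'],s['width'])
c=cam('wrist','w10.png');print(pitch(c))
C=cam('scene','s10.png')
# block near face top edge in wrist view: bright grey mask lower boundary
hsv=cv2.cvtColor(c['pixels'],cv2.COLOR_BGR2HSV).astype(int);m=(hsv[...,1]<40)&(hsv[...,2]>140)
for col in(220,240,260,360,380,400):
    r=np.where(m[:200,col])[0]; print(col,r.max() if len(r) else None, onz(c,(col,r.max()+.5),.036).round(4) if len(r) else None)
E
```

```text
14.775 [ 0.52576918 -0.00708205  0.03560922] 95.37369649504551 [ 0.71389853  0.27583742 -2.96486944] [-0.05163269 -0.02920732 -0.04791228] 0.1775200360069733
{'n': 21, 'rows': (6, 178), 'pitch': np.float64(23.754633395095368), 'z0': np.float64(-0.025716567355544912), 'sd': np.float64(0.0012195225518321343), 'yaw': np.float64(-0.2616428119308524), 'y0': np.float64(0.0012127088028797215), 'xs': (np.float64(0.06525956629876709), np.float64(0.11528398041002086))}
220 None None
240 None None
260 0 [0.4953 0.1188 0.036 ]
360 13 [0.5339 0.118  0.036 ]
380 16 [0.5418 0.1177 0.036 ]
400 19 [0.5497 0.1175 0.036 ]
```

play_rows --steps '[-0.001,0,0.005,0,-0.002,0,0.01,0,-0.003,0,0.015,0,-0.004,0,0.02,0,-0.004,0,0.02,0]'

```text
time: 15.5
tool_pos: [0.5276, -0.0122, 0.0168]
tcp_rot: [2.115, 2.321, 0.001]
wrist_force: [-1.1, -2.1, 7.6]
width: 0.176
grip_force: 30.2
```

```bash
cat >> h.py <<'E'
def rep():
    s,R,a=tool();print(round(s['time'],2),s['tool_pos'].round(4),round(a,2),s['wrist_force'].round(1),s['torque'].round(2),round(s['width'],3))
    c=cam('wrist');d=pitch(c);print({k:np.round(v,3) for k,v in d.items()} if d else None);return c
E
python3 -c "
from h import *
rep()"
```

```text
15.5 [ 0.5276 -0.0122  0.0168] 95.33 [-1.1 -2.1  7.6] [-0.11  0.22  0.07] 0.176
{'n': np.int64(30), 'rows': array([  2, 174]), 'pitch': np.float64(12.041), 'z0': np.float64(-0.026), 'sd': np.float64(0.002), 'yaw': np.float64(-0.148), 'y0': np.float64(0.001), 'xs': array([0.073, 0.128])}
```

play_rows --steps '[-0.001,0,0.004,0,-0.001,0,0.008,0,-0.002,0,0.012,0,-0.002,0,0.015,0,-0.002,0,0.015,0]'

```text
time: 16.18
tool_pos: [0.5282, -0.0146, 0.0029]
tcp_rot: [2.113, 2.321, 0.001]
wrist_force: [-3.2, -3.9, 13.8]
width: 0.174
grip_force: 32.9
```

```bash
python3 - <<'E'
from h import *
c=rep();C=cam('scene','s11.png');s,R,a=tool();p=s['tool_pos']
# tail end of red handle in the scene view vs. predictions
x0,y0,x1,y1=225,235,330,300
k=dict(C);k['pixels']=C['pixels'][y0:y1,x0:x1];m=redmask(k)+[x0,y0];print(m.min(0),m.max(0),len(m))
im=C['pixels'][y0:y1-10,255:330].astype(int)
def ch(x):
    b,g,r=x
    return 'r' if r>110 and g<70 and b<70 else 'B' if b>r+40 else '#' if max(x)-min(x)<25 and max(x)<130 else 'o' if max(x)-min(x)<25 else '.'
print('\n'.join('%d '%(y0+i)+''.join(ch(x) for x in r) for i,r in enumerate(im)))
for al in(0,-2,-4,-6,-8):
    t=np.radians(al);q=p+R@np.array([-.088*np.cos(t),.001,-.0142-.088*np.sin(t)]);print(al,q.round(4),proj(C,[q]).round(1))
E
```

```text
16.18 [ 0.5282 -0.0146  0.0029] 95.36 [-3.2 -3.9 13.8] [-0.27  0.61  0.15] 0.174
{'n': np.int64(29), 'rows': array([  2, 174]), 'pitch': np.float64(0.005), 'z0': np.float64(-0.022), 'sd': np.float64(0.001), 'yaw': np.float64(-0.354), 'y0': np.float64(0.001), 'xs': array([0.068, 0.122])}
[268. 275.] [297. 284.] 239
235 .............................o#############################...#oo#.........
236 .............................o############################...#ooo#.........
237 .............................#o###.#####################...##ooo#..........
238 .............................#oo###..#################....###ooo#..........
239 .............................##oo####...###########.....###oooo##..........
240 .............................###oo######.............#####oooo###..........
241 ..............................###ooo####################ooooo####..........
242 ..............................####ooo#################oooooo#####..........
243 ..............................######oooo###########oooooooo######..........
244 ..............................#######ooooooooooooooooooooo##
[... 3139 characters left out ...]
 ..............rrrr.rrr.....................................................
285 ...............................................r...........................
286 ...........................................................................
287 .......................r...................................................
288 ...........................................................................
289 ..................r........................................................
0 [ 0.5374 -0.1021  0.0173] [[266.7 279.3]]
-2 [ 0.5374 -0.1021  0.0143] [[266.9 280. ]]
-4 [ 0.5374 -0.1019  0.0112] [[267.1 280.6]]
-6 [ 0.5374 -0.1016  0.0081] [[267.3 281.2]]
-8 [ 0.5374 -0.1013  0.0051] [[267.6 281.9]]
```

Geometry puts the handle's top at about 18.6 mm at the hook, below the arm's 22 mm. Swing it under the arm.

play_rows --steps '[0,-0.003,0.001,0.031,0.001,-0.006,0.001,0.062,0.001,-0.009,0.001,0.093,0.001,-0.012,0.001,0.124,0.001,-0.0145,0.001,0.155,0.001,-0.017,0.001,0.186,0.001,-0.017,0.001,0.186]'

```text
time: 17.15
tool_pos: [0.5123, -0.0152, 0.0021]
tcp_rot: [2.318, 2.114, 0.004]
wrist_force: [-0.6, -2.6, 12.3]
width: 0.174
grip_force: 32.9
```

```bash
python3 -c "
from h import *
rep()"
```

```text
17.15 [ 0.5123 -0.0152  0.0021] 84.73 [-0.6 -2.6 12.3] [-0.3   0.16  0.31] 0.174
{'n': np.int64(31), 'rows': array([  2, 174]), 'pitch': np.float64(2.869), 'z0': np.float64(-0.028), 'sd': np.float64(0.002), 'yaw': np.float64(-1.218), 'y0': np.float64(0.001), 'xs': array([0.076, 0.121])}
```

play_rows --steps '[0,0,-0.001,0,0,0,-0.002,0,0,0,-0.0025,0,0,0,-0.0025,0]'

```text
time: 17.7
tool_pos: [0.5123, -0.0153, 0.0041]
tcp_rot: [2.317, 2.114, 0.004]
wrist_force: [0.9, -3.8, 7.0]
width: 0.17
grip_force: 32.3
```

play_rows --steps '[0,0,0,0,0,0,0,0,0,0,0,0,0,0,0,0]' --jaw 160

```text
time: 18.2
tool_pos: [0.5092, -0.0141, 0.0021]
tcp_rot: [-2.322, -2.116, 0.001]
wrist_force: [-0.7, 0.1, -0.2]
width: 0.371
grip_force: 0.0
```

```bash
python3 - <<'E'
from h import *
c=rep();C=cam('scene','s12.png')
im=C['pixels'][250:300,255:400].astype(int)
def ch(x):
    b,g,r=x
    return 'r' if r>110 and g<70 and b<70 else 'B' if b>r+30 else '#' if max(x)-min(x)<25 and max(x)<130 else 'o' if max(x)-min(x)<25 else '.'
print('\n'.join('%d '%(250+i)+''.join(ch(x) for x in r) for i,r in enumerate(im)))
E
```

```text
18.2 [ 0.5092 -0.0141  0.0021] 84.67 [-0.7  0.1 -0.2] [-0.02 -0.03 -0.02] 0.371
{'n': np.int64(31), 'rows': array([  2, 174]), 'pitch': np.float64(2.33), 'z0': np.float64(-0.027), 'sd': np.float64(0.001), 'yaw': np.float64(-1.058), 'y0': np.float64(0.003), 'xs': array([0.071, 0.122])}
250 ..................................r.#########################....................................................................................
251 .....................................#######################.....................................................................................
252 ......................................#####################......................................................................................
253 ...........r..........r.rr.............###################.......................................................................................
254 ....................##.................##################........................................................................................
255 ....................BBBBBB............r##################...
[... 5985 characters left out ...]
..............................................................##oooooooooooooooooooooooooooooooooooo
296 ...........................................................................................................##oooooooooooooooooooooooooooooooooooo
297 ...........................................................................................................##oooooooooo##oooooooooooooooooooooooo
298 ...........................................................................................................##ooooooooo#####oooooooooooooooooooooo
299 ...........................................................................................................##oooooooo#######oooooooooooooo##ooooo
```

The bar is tucked under the blue arm and holds with no grip force. Rise and go to the shim.

play_rows --steps '[0,0,-0.05,0,0,0,-0.1,0,-0.041,0.05,-0.1,0.1,-0.041,0.11,-0.1,0.204,-0.041,0.176,-0.1,0.204,-0.041,0.176,-0.1,0.204,-0.041,0.176,-0.1,0.204]' --jaw 100

```text
time: 19.18
tool_pos: [0.6802, -0.0711, 0.1013]
tcp_rot: [-2.524, -1.868, 0.003]
wrist_force: [-0.0, -0.8, -0.1]
width: 0.608
grip_force: 0.0
```

```bash
cat >> h.py <<'E'
def shim(c,z):
    hsv=cv2.cvtColor(c['pixels'],cv2.COLOR_BGR2HSV).astype(int);h,s,v=[hsv[...,i] for i in range(3)]
    m=((h>17)&(h<28)&(s>110)&(v>110)).astype(np.uint8)
    k,l,st,cc=cv2.connectedComponentsWithStats(m);i=1+np.argmax(st[1:,4]);P=np.argwhere(l==i)[:,::-1].astype(np.float32)
    return st[i],np.array([onz(c,q,z)[:2] for q in cv2.boxPoints(cv2.minAreaRect(P))])
E
python3 - <<'E'
from h import *
s,R,a=tool();print(s['time'],s['tool_pos'].round(4),a.round(2),s['width'])
c=cam('wrist','w13.png');st,b=shim(c,.006);print(st,b.round(4).tolist(),b.mean(0));e=b[1]-b[0],b[2]-b[1];e=max(e,key=lambda v:np.hypot(*v));print(e,np.degrees(np.arctan2(e[1],e[0])),[np.hypot(*(b[i]-b[i-1])) for i in range(4)])
E
```

```text
19.175 [ 0.6802 -0.0711  0.1013] 72.99 0.6077474489463152
[ 291  167   43   95 3907] [[0.6825, -0.0161], [0.7107, -0.0247], [0.6913, -0.0931], [0.6605, -0.0837]] [ 0.68626829 -0.05440707]
[-0.01944898 -0.06839942] -105.87279310455966 [np.float64(0.07112969420200264), np.float64(0.029478668089964865), np.float64(0.07111078340605538), np.float64(0.032171885616083314)]
```

play_rows --steps '[0,0.001,0.05,0.0,0,0.001,0.095,0.0,0,0.001,0.107,0.0,0,0.001,0.109,0.0,0,0.001,0.11,0.0,0,0.001,0.111,0.0,0,0.001,0.111,0.0]'

```text
time: 20.1
tool_pos: [0.6829, -0.0717, -0.0073]
tcp_rot: [2.524, 1.867, 0.002]
wrist_force: [0.4, -0.4, -0.6]
width: 0.61
grip_force: 0.0
```

play_rows --steps '[0,0,0.001,0,0,0,0.001,0]'

```text
time: 20.35
tool_pos: [0.6819, -0.0716, -0.0097]
tcp_rot: [-2.526, -1.868, 0.0]
wrist_force: [-0.1, 0.2, -0.0]
width: 0.606
grip_force: 0.0
```

play_rows --steps '[0,0,0.001,0,0,0,0.001,0,0,0,0.001,0,0,0,0.001,0]' --jaw 255 --grip_force 40

```text
time: 20.85
tool_pos: [0.6822, -0.0716, -0.0105]
tcp_rot: [2.525, 1.868, 0.0]
wrist_force: [0.3, 0.2, 1.2]
width: 0.328
grip_force: 39.5
```

play_rows --steps '[0,0,-0.02,0,0.02,-0.05,-0.035,-0.1,0.05,-0.1,-0.035,-0.284,0.077,-0.13,-0.035,-0.284,0.077,-0.13,-0.035,-0.284,0.077,-0.13,-0.035,-0.284]'

```text
time: 21.6
tool_pos: [0.5813, 0.04, 0.0256]
tcp_rot: [2.234, 2.207, 0.002]
wrist_force: [0.8, 0.2, -1.0]
width: 0.327
grip_force: 39.6
```

```bash
python3 - <<'E'
from h import *
s,R,a=tool();print(s['time'],s['tool_pos'].round(4),a.round(2),s['width'],s['wrist_force'].round(1))
c=cam('wrist','w14.png');zs=s['tool_pos'][2]+.0105+.006
st,b=shim(c,zs);print(st,b.round(4).tolist())
hsv=cv2.cvtColor(c['pixels'],cv2.COLOR_BGR2HSV).astype(int);m=(hsv[...,1]<40)&(hsv[...,2]>120)
for col in range(150,480,30):
    r=np.where(m[:200,col])[0]
    if len(r): print(col,r.max(),onz(c,(col,r.max()+.5),.047).round(4))
p=s['tool_pos'];print('shim front pred',proj(c,[p+R@np.array([.053,y,-.0165]) for y in(-.015,.015)]).round(0).tolist())
cv2.imwrite('pics/w14v.png',c['pixels'])
E
```

```text
21.6 [0.5813 0.04   0.0256] 89.29 0.3272991480251929 [ 0.8  0.2 -1. ]
[  272   201    75   151 10213] [[0.5635, 0.0223], [0.567, 0.0938], [0.5968, 0.0934], [0.5982, 0.0219]]
150 136 [0.5237 0.1197 0.047 ]
180 134 [0.5349 0.1202 0.047 ]
210 132 [0.5461 0.1207 0.047 ]
240 130 [0.5571 0.1212 0.047 ]
270 128 [0.5681 0.1218 0.047 ]
300 127 [0.579 0.122 0.047]
330 125 [0.5899 0.1225 0.047 ]
360 123 [0.6008 0.1231 0.047 ]
390 121 [0.6117 0.1237 0.047 ]
shim front pred [[272.0, 202.0], [346.0, 202.0]]
```

View pics/w14v.png

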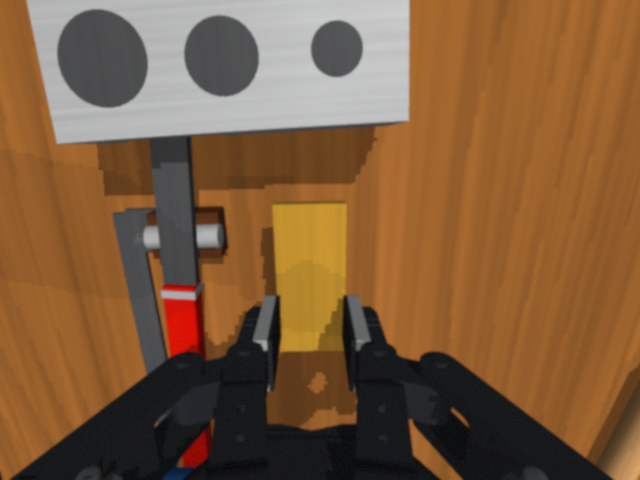

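The block is lifted with the bar blade in the notch at (170,140), and its near edge is at rows 121–136, yawed about 2.6°. The shim is held straight with its front at row 202, pointing at the plain part. Lower and slide it in.

play_rows --steps '[0,0,0.02,-0.05,0,0,0.033,-0.05,0,0,0.0343,-0.05,0,0,0.0343,-0.05,0.012,0,0.0343,-0.05,0.024,0,0.0343,-0.05,0.036,0,0.0343,-0.05,0.046,0,0.0343,-0.05,0.054,0,0.0343,-0.05,0.054,0,0.0343,-0.05]'

```text
time: 22.9
tool_pos: [0.5809, 0.0948, -0.0099]
tcp_rot: [2.179, 2.263, -0.0]
wrist_force: [-0.5, 0.2, -0.9]
width: 0.325
grip_force: 39.6
```

```bash
python3 - <<'E'
from h import *
s,R,a=tool();print(s['time'],s['tool_pos'].round(4),a.round(2),s['width'],s['wrist_force'].round(1))
c=cam('wrist','w15.png');zs=s['tool_pos'][2]+.0105+.006
st,b=shim(c,zs);print(st,b.round(4).tolist())
E
```

```text
22.9 [ 0.5809  0.0948 -0.0099] 92.18 0.3247186258398412 [-0.5  0.2 -0.9]
[ 280  311   52   41 1678] [[0.5679, 0.0763], [0.5682, 0.0979], [0.5907, 0.098], [0.5914, 0.0764]]
```

play_rows --steps '[0,0,0,0,0,0,0,0,0,0,0,0]' --jaw 150

```text
time: 23.32
tool_pos: [0.5811, 0.0938, -0.0098]
tcp_rot: [2.18, 2.261, 0.0]
wrist_force: [-0.7, -0.3, 0.3]
width: 0.414
grip_force: 0.0
```

play_rows --steps '[-0.005,0,-0.03,0,-0.03,0,-0.07,0,-0.08,0,-0.1,0,-0.08,0,-0.1,0,-0.08,0,-0.1,0]'

```text
time: 23.95
tool_pos: [0.5836, 0.014, 0.0899]
tcp_rot: [-2.181, -2.26, -0.0]
wrist_force: [-0.3, -0.2, -0.2]
width: 0.41
grip_force: 0.0
```

```bash
python3 - <<'E'
from h import *
s,R,a=tool();print(s['time'],s['tool_pos'].round(4),a.round(2),s['width'],s['wrist_force'].round(1))
c=cam('wrist','w16.png');st,b=shim(c,.006);print('shim',st,b.round(4).tolist())
hsv=cv2.cvtColor(c['pixels'],cv2.COLOR_BGR2HSV).astype(int);m=(hsv[...,1]<40)&(hsv[...,2]>120)
for col in range(200,420,30):
    r=np.where(m[:230,col])[0]
    if len(r): print(col,r.max(),onz(c,(col,r.max()+.5),.047).round(4))
r=redmask(c);bx=cv2.boxPoints(cv2.minAreaRect(r));print('bar red',len(r),[onz(c,q,.02).round(4).tolist() for q in bx])
E
```

```text
23.95 [0.5836 0.014  0.0899] 92.04 0.4101378980298089 [-0.3 -0.2 -0.2]
shim [ 287   83   49   74 3396] [[0.5652, 0.1196], [0.5949, 0.1214], [0.5986, 0.0771], [0.5671, 0.0752]]
200 207 [0.519  0.0484 0.047 ]
230 170 [0.5371 0.0702 0.047 ]
260 72 [0.5543 0.1209 0.047 ]
290 71 [0.5697 0.1219 0.047 ]
320 71 [0.5851 0.1224 0.047 ]
350 71 [0.6006 0.123  0.047 ]
380 71 [0.616  0.1236 0.047 ]
bar red 3571 [[0.4993, -0.0788, 0.02], [0.5078, 0.0405, 0.02], [0.525, 0.0411, 0.02], [0.5193, -0.0779, 0.02]]
```

play_rows --steps '[-0.026,-0.0726,0,0.128,-0.026,-0.0726,0,0.128,-0.026,-0.0726,0.05,0.128,-0.026,-0.0726,0.08,0.128,-0.026,-0.0726,0.087,0.128,-0.026,-0.0726,0.087,0.128]'

```text
time: 24.75
tool_pos: [0.5123, -0.014, 0.0028]
tcp_rot: [-2.318, -2.119, 0.001]
wrist_force: [-0.2, -0.2, 0.7]
width: 0.411
grip_force: 0.0
```

play_rows --steps '[0,0,0,0,0,0,0,0,0,0,0,0,0,0,0,0]' --jaw 255 --grip_force 25

```text
time: 25.25
tool_pos: [0.5132, -0.0144, 0.0045]
tcp_rot: [2.319, 2.118, 0.002]
wrist_force: [-2.0, 1.8, 6.7]
width: 0.179
grip_force: 26.0
```

```bash
python3 -c "
from h import *
rep()"
```

```text
25.25 [ 0.5132 -0.0144  0.0045] 84.81 [-2.   1.8  6.7] [0.3  0.38 0.34] 0.179
{'n': np.int64(32), 'rows': array([  2, 174]), 'pitch': np.float64(4.441), 'z0': np.float64(-0.028), 'sd': np.float64(0.001), 'yaw': np.float64(-1.452), 'y0': np.float64(0.0), 'xs': array([0.074, 0.123])}
```

play_rows --steps '[0,0,0.002,0,0,0,0.0035,0,0,0.003,0.0035,-0.031,0.001,0.006,0.0035,-0.062,0.001,0.009,0.0035,-0.093,0.001,0.012,0.0035,-0.124,0.001,0.0145,0.0035,-0.155,0.001,0.0165,0.0035,-0.186,0.001,0.0165,0.0035,-0.186]'

```text
time: 26.42
tool_pos: [0.5303, -0.0143, 0.0021]
tcp_rot: [2.113, 2.323, 0.004]
wrist_force: [-4.6, 4.6, 12.3]
width: 0.172
grip_force: 25.7
```

```bash
python3 - <<'E'
from h import *
c=rep();C=cam('scene','s17.png')
im=C['pixels'][252:288,260:345].astype(int)
def ch(x):
    b,g,r=x
    return 'r' if r>110 and g<70 and b<70 else 'B' if b>r+30 else '#' if max(x)-min(x)<25 and max(x)<130 else 'o' if max(x)-min(x)<25 else '.'
print('\n'.join('%d '%(252+i)+''.join(ch(x) for x in r) for i,r in enumerate(im)))
E
```

```text
26.43 [ 0.5303 -0.0143  0.0021] 95.41 [-4.6  4.6 12.3] [0.86 0.79 0.15] 0.172
{'n': np.int64(24), 'rows': array([  2, 174]), 'pitch': np.float64(2.273), 'z0': np.float64(-0.028), 'sd': np.float64(0.001), 'yaw': np.float64(-0.775), 'y0': np.float64(0.001), 'xs': array([0.075, 0.121])}
252 ..........................##################################.........................
253 ......r.............r.....#################################..........................
254 ...............##.........#################################..........................
255 ...............BBBBBB......###############################...........................
256 ...............BBBBBB.r....###############################...........................
257 ...............BBBBBB#.......############################............................
258 ...............BBBBBB#........##########################.............................
259 ...............BBBBBB#.........########################..............................
260 ...............BBBBBB#..........#####################................................
261 .
[... 1724 characters left out ...]
rrrrrrrrrrrrrrrrrrrrrrr############rrrrrrrrrrrrrrrrrrr.#r.##.###ooooo.
281 .......rrrrrrrrrrrrrrrrrrrrrrrrrrrrrr.############.rrrrrrrrrrrrrrrrrr.#.......#oooo..
282 .......rrrrrrrrrrrrrrrrrrrrrrr.rrrrrr.############.rrrrrrr.rr.................#oooo..
283 .......rrrrrrrrrrrrrrrrrrrrrr..rrr..r.############..........................rr.oooo..
284 ........rrrrrrrrr..r.rr.rr.rr.rr.rr....##########................................##..
285 ........rrrrrrrr.rr.rr...............................................................
286 .....................................................................................
287 .....................................................................................
```

Bar is clear of the arm's end. Let the block down slowly.

play_rows --steps '[0,0,-0.002,0,0,0,-0.004,0,0,0,-0.006,0,0,0,-0.008,0,0,0,-0.01,0,0,0,-0.012,0,0,0,-0.012,0]'

```text
time: 27.4
tool_pos: [0.5285, -0.0152, 0.0112]
tcp_rot: [-2.114, -2.324, 0.001]
wrist_force: [1.0, 3.1, -1.5]
width: 0.179
grip_force: 24.6
```

```bash
cat >> h.py <<'E'
def edge(c,z,r1=230):
    hsv=cv2.cvtColor(c['pixels'],cv2.COLOR_BGR2HSV).astype(int);m=(hsv[...,1]<40)&(hsv[...,2]>120)
    P=[]
    for col in range(355,470,10):
        r=np.where(m[:120,col])[0]
        if len(r) and r.max()<115: P.append(onz(c,(col,r.max()+.5),z)[:2])
    P=np.array(P)
    if len(P)>3: k=np.polyfit(P[:,0],P[:,1],1);print('edge slope deg',np.degrees(np.arctan(k[0])).round(2),'Y at .579',np.polyval(k,.579).round(4),len(P))
E
python3 -c "
from h import *
c=rep();edge(c,.044)"
```

```text
27.4 [ 0.5285 -0.0152  0.0112] 95.42 [ 1.   3.1 -1.5] [ 0.26 -0.06 -0.01] 0.179
{'n': np.int64(23), 'rows': array([  2, 170]), 'pitch': np.float64(11.147), 'z0': np.float64(-0.034), 'sd': np.float64(0.001), 'yaw': np.float64(0.048), 'y0': np.float64(0.001), 'xs': array([0.076, 0.126])}
```

play_rows --steps '[-0.003,0,0,0,-0.006,0,0,0,-0.009,0,-0.0003,0]'

```text
time: 27.82
tool_pos: [0.5288, -0.0228, 0.0113]
tcp_rot: [-2.113, -2.321, -0.001]
wrist_force: [-0.5, 7.8, -0.6]
width: 0.178
grip_force: 24.6
```

```bash
python3 -c "
from h import *
c=rep();edge(c,.044)"
```

```text
27.82 [ 0.5288 -0.0228  0.0113] 95.38 [-0.5  7.8 -0.6] [ 1.07  0.02 -0.04] 0.178
{'n': np.int64(31), 'rows': array([  2, 170]), 'pitch': np.float64(2.817), 'z0': np.float64(-0.016), 'sd': np.float64(0.001), 'yaw': np.float64(-0.098), 'y0': np.float64(0.001), 'xs': array([0.066, 0.126])}
```

play_rows --steps '[0,0,-0.003,0,0,0,-0.006,0,0,0,-0.006,0,0,0,-0.0045,0,0,0,-0.0045,0]'

```text
time: 28.5
tool_pos: [0.5296, -0.0242, 0.0163]
tcp_rot: [2.114, 2.324, -0.0]
wrist_force: [-0.6, 0.4, -2.3]
width: 0.176
grip_force: 24.5
```

play_rows --steps '[-0.004,0,-0.0002,0,-0.008,0,-0.0005,0,-0.008,0,-0.0005,0]'

```text
time: 28.88
tool_pos: [0.5307, -0.0324, 0.017]
tcp_rot: [2.114, 2.324, 0.0]
wrist_force: [-0.1, -0.7, -1.4]
width: 0.174
grip_force: 24.5
```

```bash
python3 -c "
from h import *
c=rep();edge(c,.044)"
```

```text
28.88 [ 0.5307 -0.0324  0.017 ] 95.42 [-0.1 -0.7 -1.4] [-0.21 -0.01 -0.09] 0.174
{'n': np.int64(25), 'rows': array([  2, 174]), 'pitch': np.float64(-9.295), 'z0': np.float64(0.004), 'sd': np.float64(0.001), 'yaw': np.float64(-0.333), 'y0': np.float64(0.001), 'xs': array([0.063, 0.11 ])}
```

play_rows --steps '[-0.006,0,-0.001,0,-0.012,0,-0.001,0,-0.012,0,-0.03,0,-0.012,0,-0.08,0,-0.012,0,-0.1,0,-0.012,0,-0.1,0]'

```text
time: 29.68
tool_pos: [0.5336, -0.0445, 0.1193]
tcp_rot: [2.111, 2.321, 0.005]
wrist_force: [0.8, 0.5, -3.3]
width: 0.179
grip_force: 24.9
```

```bash
python3 - <<'E'
from h import *
c=rep();st,b=shim(c,.006);print('shim',st,b.round(4).tolist())
hsv=cv2.cvtColor(c['pixels'],cv2.COLOR_BGR2HSV).astype(int);m=(hsv[...,1]<40)&(hsv[...,2]>120)
for col in list(range(225,285,12))+list(range(345,440,15)):
    r=np.where(m[:140,col])[0]
    if len(r): print(col,r.max(),onz(c,(col,r.max()+.5),.042).round(4))
# block corners from top & scene views
T=cam('top');S=cam('scene')
for k,(x0,y0,x1,y1) in((T,(250,185,296,245)),(S,(352,252,410,325))):
    im=k['pixels'][y0:y1,x0:x1];h=cv2.cvtColor(im,cv2.COLOR_BGR2HSV).astype(int);mm=((h[...,1]<40)&(h[...,2]>90)).astype(np.uint8)
    n,l,ss,cc=cv2.connectedComponentsWithStats(mm);i=1+np.argmax(ss[1:,4]);P=np.argwhere(l==i)[:,::-1]+[x0,y0]
    print(ss[i,4],[onz(k,q,.042).round(4)[:2].tolist() for q in cv2.boxPoints(cv2.minAreaRect(P.astype(np.float32)))])
E
```

```text
29.68 [ 0.5336 -0.0445  0.1193] 95.42 [ 0.8  0.5 -3.3] [-0.01 -0.    0.03] 0.179
{'n': np.int64(36), 'rows': array([  2, 174]), 'pitch': np.float64(1.523), 'z0': np.float64(-0.011), 'sd': np.float64(0.001), 'yaw': np.float64(-0.015), 'y0': np.float64(0.002), 'xs': array([0.065, 0.126])}
shim [ 374    4   50   71 3026] [[0.5668, 0.075], [0.5654, 0.1178], [0.5954, 0.1183], [0.5984, 0.0753]]
1230 [[0.6093, 0.208], [0.6092, 0.1168], [0.4797, 0.1161], [0.4797, 0.2068]]
2164 [[0.4812, 0.1154], [0.4755, 0.2114], [0.6264, 0.2054], [0.6314, 0.117]]
```

The block sits back in place within about 1 mm and the shim is about 27 mm under it. Lay the bar down at its old place.

play_rows --steps '[-0.06,0,0,0,-0.12,0,0,0.18,-0.18,0.002,0,0.36,-0.24,0.004,0,0.54,-0.289,0.006,0,0.72,-0.289,0.006,0,0.9,-0.289,0.006,0,1.08,-0.289,0.006,0,1.26,-0.289,0.006,0,1.354,-0.289,0.006,0,1.354]'

```text
time: 31.08
tool_pos: [0.5637, -0.3303, 0.1144]
tcp_rot: [-3.101, -0.489, 0.005]
wrist_force: [-0.7, 0.6, -2.5]
width: 0.177
grip_force: 24.9
```

play_rows --steps '[0,0,0.05,0,0,0,0.09,0,0,0,0.105,0,0,0,0.112,0,0,0,0.118,0,0,0,0.123,0,0,0,0.1255,0,0,0,0.1255,0]'

```text
time: 32.08
tool_pos: [0.5658, -0.3317, -0.0074]
tcp_rot: [3.102, 0.487, 0.002]
wrist_force: [-0.6, -0.2, 1.5]
width: 0.178
grip_force: 25.4
```

```bash
python3 -c "
from h import *
c=rep()"
```

```text
32.08 [ 0.5658 -0.3317 -0.0074] 17.86 [-0.6 -0.2  1.5] [-0.09 -0.12 -0.04] 0.178
{'n': np.int64(44), 'rows': array([  2, 174]), 'pitch': np.float64(-0.171), 'z0': np.float64(-0.011), 'sd': np.float64(0.001), 'yaw': np.float64(0.049), 'y0': np.float64(-0.001), 'xs': array([0.063, 0.125])}
```

Bar is flat on the bench. Release, rise and check the scene.

play_rows --steps '[0,0,0,0,0,0,0,0,0,0,0,0]' --jaw 120

```text
time: 32.5
tool_pos: [0.5649, -0.3309, -0.0087]
tcp_rot: [-3.103, -0.488, 0.0]
wrist_force: [0.7, -0.4, 0.3]
width: 0.533
grip_force: 0.0
```

play_rows --steps '[0,0,-0.03,0,0,0,-0.08,0,0,0,-0.14,0,0,0,-0.18,0,0,0,-0.18,0,0,0,-0.18,0]'

```text
time: 33.25
tool_pos: [0.5645, -0.3307, 0.1708]
tcp_rot: [-3.103, -0.488, 0.001]
wrist_force: [0.1, 0.7, -1.1]
width: 0.528
grip_force: 0.0
```

```bash
python3 - <<'E'
from h import *
import pickle
s,R,a=tool();print(s['time'],s['tool_pos'].round(4),s['wrist_force'].round(1),s['width'])
c0=pickle.load(open('c0.pkl','rb'));T=cam('top','tf.png');S=cam('scene','sf.png');W=cam('wrist')
r=redmask(W);print('bar',[onz(W,q,.012).round(4)[:2].tolist() for q in cv2.boxPoints(cv2.minAreaRect(r))])
for n,k,(u,v) in(('punch',S,(416,236)),('jar',S,(137,238)),('punchT',T,(242,268))):
    o=c0['scene' if k is S else 'top']['pixels'];d=cv2.absdiff(o,k['pixels'])[v-15:v+15,u-15:u+15];print(n,d.mean().round(2),d.max())
st,b=shim(T,.006)
im=S['pixels'][320:365,250:310]
x0,y0,x1,y1=352,252,410,325
for k in(c0['scene'],S):
    im=k['pixels'][y0:y1,x0:x1];h=cv2.cvtColor(im,cv2.COLOR_BGR2HSV).astype(int);mm=(h[...,1]<40)&(h[...,2]>90);P=np.argwhere(mm)[:,::-1];print(len(P),P.mean(0)+[x0,y0])
E
```

```text
33.25 [ 0.5645 -0.3307  0.1708] [ 0.1  0.7 -1.1] 0.5279705672073896
bar [[0.617, -0.307], [0.6215, -0.3209], [0.4878, -0.3656], [0.4826, -0.3496]]
punch 4.55 10
jar 28.07 182
punchT 6.43 19
2003 [381.3564653  290.55317024]
2150 [381.35813953 288.46418605]
```

```bash
python3 - <<'E'
from h import *
import pickle
c0=pickle.load(open('c0.pkl','rb'))
for n,K in(('top',cam('top')),('scene',cam('scene'))):
    u,v=((476,247),(137,238))[n=='scene']
    for k in(c0[n],K):
        g=k['pixels'][v-22:v+22,u-22:u+22].max(2)<45; P=np.argwhere(g)[:,::-1]; print(n,len(P),P.mean(0)+[u-22,v-22])
    print(n,'tcp px',proj(K,[tool()[0]['tool_pos']]).round(0))
W=cam('wrist');X=proj(W,[[.45,-.439,.06]])[0];print(X)
E
```

```text
top 151 [476.96688742 247.66887417]
top 1 [492. 240.]
top tcp px [[450. 202.]]
scene 96 [134.29166667 235.15625   ]
scene 838 [133.57995227 227.7947494 ]
scene tcp px [[147. 248.]]
[386.49896421 379.52392549]
```

play_rows --steps '[0,0,-0.06,0,-0.01,-0.05,-0.12,0,-0.01,-0.11,-0.12,0,-0.01,-0.17,-0.12,0,-0.01,-0.23,-0.12,0,-0.01,-0.297,-0.12,0,-0.01,-0.297,-0.12,0,-0.01,-0.297,-0.12,0]'

```text
time: 34.55
tool_pos: [0.4644, -0.0513, 0.2913]
tcp_rot: [3.102, 0.49, 0.0]
wrist_force: [-0.1, -0.0, 0.2]
width: 0.531
grip_force: 0.0
```

```bash
python3 - <<'E'
from h import *
import pickle
c0=pickle.load(open('c0.pkl','rb'))
ok=None
for n,K in(('top',cam('top')),('scene',cam('scene'))):
    u,v=((476,247),(137,238))[n=='scene']
    for k in(c0[n],K):
        g=k['pixels'][v-22:v+22,u-22:u+22].max(2)<45; P=np.argwhere(g)[:,::-1]; print(n,len(P),P.mean(0)+[u-22,v-22])
s=bot.read_state();print(s['time'],s['tool_pos'],s['joint_vel'].round(3))
E
```

```text
top 151 [476.96688742 247.66887417]
top 149 [476.89261745 247.69798658]
scene 96 [134.29166667 235.15625   ]
scene 88 [134.34090909 235.64772727]
34.65 [ 0.46478995 -0.05251127  0.29123073] [-0.016  0.008 -0.004  0.003  0.002  0.004]
```

Jar undisturbed, so I'm handing in.

```bash
python3 -c "
from workcell import bot
print(bot.finish_job())"
```

```text
the job is handed in; nothing more can be done
None
```

The job is handed in at 34.7 s: the block is down on the shim, which is about 27 mm under the near edge, and within about 1–3 mm of its start after a roughly 3° turn while hooked; the bar lies flat at its old spot, and punch and jar did not move.

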